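# Lock the soap caddy onto its worktop mount

## Robot

A 6-joint arm with a two-finger parallel gripper is mounted at the origin on the work surface. World frame = base frame: x ahead of the robot, y to its left, z up, the work surface at z = 0. Lengths are in m, angles in rad, forces in N, time in s.
With the tool pointing down it reaches from about 0.225 to 0.875 m from the base axis. Payload 3.4 kg.
Tool frame: the origin (TCP) lies midway between the tips of the shut fingers; the grasp point (between the pads) lies r.grip_point_offset behind it (r.grip_point_offset is the distance from the TCP to the grasp point, in m); z points along the fingers, y is the line along which they close (so a half turn about z gives the same grasp; the last joint's range is limited). The gripper opens to 85 mm and grips with 20 to 120 N. Pads are 22 mm wide; open, the fingers measure 114 mm over their backs; the gripper's body (76 mm by 85 mm) begins 54 mm behind the grasp point. The pads swing forward as they close: fully open they stand 13 mm farther back than shut.
Start: joints at [1.177, 0.276, 1.505, -0, 1.361, -0.121], TCP at [0.155, 0.554, 0.231] pointing down, gripper open.
Joint ranges: [-2.89, 2.89], [-0.75, 2.08], [0.22, 2.7], [-1.18, 4.32], [0.11, 2.71], [-2.7, 2.7]. Speed limits (rad/s): [2.57, 2.57, 3.14, 3.14, 3.14, 3.14].

## Interface

Orientations are given as a rotation vector (axis times angle).
In Python, from cell import sensors, grab_frame, job, r gives the robot as it stands.
- The arm moves only by the shell command python3 -m crank 'ROWS' [FORCE]. ROWS is text: rows parted by semicolons, each of 7 numbers parted by spaces: the turn, a rotation vector about the tool's x, y, z in units of 6 degrees (1.0 is 6 degrees), then the shift along the tool's x, y, z in mm, then the closure, from 0 (fully open) to 1 (shut). In form: ax ay az tx ty tz jaw; .... A call has 1 to 10 rows; each row shifts and turns the commanded pose from where the row before left it, along the tool's axes as they then stand; what a row does not reach is not made up. A row lasts 1/12 s, in which the tool goes at most 41.7 mm and 7.16 degrees, less where a joint would pass 70% of its speed; a pose out of reach is approached as far as the arm can. A call is refused whole if a number of a shift passes 41.7 or a number of a turn 1, either way. A call with a gripper value outside its range is refused whole. The fingers move at their own pace and stop on an object; FORCE is the grip in N (left out, the last holds). Time passes only in rows, so rows that do not move let the fingers close. It gives the time, the measured TCP pose, the force, the opening and the grip force at its end, in the units of the state.
- sensors.observe(): the state, without advancing time (a new reading comes with each control period).
- grab_frame(name): name is "scene" or "side" or "wrist"; returns a dict with "color" (480x640x3 uint8, blue, green, red), "z_map" (480x640 float32, m along the optical axis (not along the pixel's ray), 0 where there is no reading), "K" (3x3 intrinsics, pixels), "extrinsics" (4x4, takes a point from camera to world coordinates). Camera axes: x right, y down, z forward; pixel columns grow to the right and rows downward; lengths in m; the calibration is good to about 2 mm. A picture is of the moment at which its call begins.
- job.hand_in(): hands the job in; it is judged then, once.
The state is a dict: "clock": time; "joint_positions": joint angles; "dq": joint speeds; "tau": joint torques, N m; "tcp_pos": TCP position; "ee_rot": TCP orientation; "wrist_force": force on the tool from outside, world axes, zero at the start; "moment": the same for the moment, N m; "width": finger opening in m; "finger_force": force on a finger pad.
Only numpy, scipy, OpenCV 4.12 (cv2) and the standard library are available. Lean on these libraries where they do the work, as an engineer would, in place of code of your own. Each camera call takes 0.05 s, during which the arm holds its last target. There are 200 camera calls.

## Task

Put the soap caddy back on its mount on the worktop: lower its base plate flat over the two screw heads so that both come up through the wide holes, then slide it away from the brass catch until it stops and the catch springs up behind it, and let go. The screw strip is not always in the same place, so ease the plate down slowly and feel for the place gently, never pressing or shoving the mount with more than 40 N, and leave the other things on the worktop where they are.

Things in the scene. Friction and masses are not known exactly. Their poses are not given: they have to be found in the camera images.
- caddy: lift-off soap caddy, dark steel, 0.26 to 0.48 kg. Flat plate 150 (x) x 60 (y) x 4 mm; dish rim 60 x 60 mm on its middle (x -27.5 to 32.5), rim top 20 mm above the underside; upright grip fin and a keyhole near each end. Origin: centre of the plate's underside; z up. Mounted, its x axis points the same way as the mount's, not reversed.
- caddy_fin (a point): top centre of the caddy's upright grip fin, 80 mm straight above the caddy's origin. The fin is 40 (x) x 16 (y) mm, rising from the plate: hold it with the fingers closing along the caddy's y
- caddy_hole (a point): centre of the front wide keyhole at the plate's underside, x = +58 mm. The rear one is at x = -42 mm, both on the centre line y = 0. Each wide hole is 15 mm across, and a 7 mm wide slot leads from it towards -x, ending 18 mm from the hole's centre (screw shank at its end: 16 mm).
- mount: mount fixed to the worktop: grey base 230 (x) x 76 (y) x 8 mm, on it an aluminium strip 184 x 44 x 4 mm, its top 12 mm above the worktop, with two upright screws and a brass catch. The strip is clamped anywhere from s = -15 to +15 mm along the base's x; s is not measured: find it by feel or eye. Touch down at about 15 mm/s or less: the metal is hard. Origin: centre of the base's underside; z up.
- mount_mid (a point): middle of the base at the strip's top height (12 mm above the mount's origin), fixed to the base, not the strip. On the centre line the screws stand at x = s-50 and s+50 mm: shank 4 mm dia, flat head 12 mm dia, head from 5.5 to 9 mm above the strip. The catch, an 8 mm round pin 4 mm proud of the strip, is at x = s-72.5 mm.
- mount_end (a point): middle of the mount base's +x end, 115 mm from its origin: the end the caddy is slid towards. Heads enter the wide holes with the caddy's origin at mount x = s-8 (+-1.5) mm; sliding 16 mm to the slot ends brings it to s+8. Caddy's origin above the mount's: seated 12 mm, resting on the heads 21 mm.
- catch (a joint): how far the spring catch is pushed down, m: 0 = up, 0.004 = level with the strip. About 1.2 N starts it, 3.6 N holds it level. While the plate lies over it it is down; when the plate is locked the catch is up behind the plate's -x edge.
- soap_bottle: amber soap bottle with black cap, 58 dia x 170 high mm; bystander; origin under its middle
- detergent: white detergent bottle, 72 dia x 190 high mm; bystander; origin under its middle
- mug: white mug, 80 dia x 90 high mm; bystander; origin under its middle
- jar: low glass jar with steel lid, 68 dia x 60 high mm; bystander; origin under its middle
- brush: dish brush lying flat, about 205 x 50 x 34 mm; bystander; origin under its middle
- scrubber: wooden scrubbing block, 100 x 45 x 36 mm; bystander; origin under its middle
- bowl: blue bowl, 120 dia x 50 high mm; bystander; origin under its middle
- caddy_front (a point): middle of the top edge at the +x end of the caddy's plate, 75 mm from its origin along x and 4 mm up: the end that leads when sliding

How it is judged:
By the outcome, as a careful person would: the job done as asked, in the order asked, and still so for the second after the job is handed in, with the robot touching nothing.
It also fails if it takes over 70 s, if anything falls off the work surface, if the arm or the gripper's body presses on something with over 40 N, if the wrist force passes 120 N, or if a joint passes its speed limit or range.

## Working session

There is one attempt and no reset: what is moved stays moved. The work goes in short steps, Python scripts to look and compute and a shell command to move; the robot and the scene stay as the last step left them, time stands still between calls to the robot, and variables do not carry over. Pictures are saved under pics/ and viewed, at most 10 in all, crops included, and the job is handed in when it is done.

```bash
ls; mkdir -p pics
python3 - <<'E'
from cell import sensors, grab_frame, job, r
import cv2,numpy as np
print(sensors.observe(), r.grip_point_offset)
for n in("scene","side","wrist"):
    f=grab_frame(n); cv2.imwrite(f"pics/{n}0.png",f["color"]); np.savez(f"{n}0.npz",**f); print(n,f["K"].tolist(),f["extrinsics"].round(3).tolist())
E
```

```text
pics
{'clock': 0.0, 'joint_positions': array([ 1.17698411e+00,  2.76637034e-01,  1.50614465e+00,  2.35539471e-06,
        1.36072778e+00, -1.21010640e-01]), 'dq': array([ 0.00016605, -0.00160109,  0.00030188, -0.00127818,  0.00143231,
        0.0004265 ]), 'tau': array([ 1.45660975e-03, -4.16768253e+01, -2.45806324e+01,  3.17537160e-04,
        1.07438728e-02,  6.58939143e-06]), 'tcp_pos': array([0.15472382, 0.55323063, 0.23041117]), 'ee_rot': array([-4.27122113e-01, -3.11192590e+00,  2.91034987e-03]), 'wrist_force': array([0.35122813, 0.13889109, 0.23349254]), 'moment': array([-0.03433816, -0.00706546,  0.01037118]), 'finger_force': 0.0, 'width': 0.08591298000489085} 0.0187
scene [[495.9486656083269, 0.0, 316.0674326365543], [0.0, 495.9486656083269, 238.97952691002783], [0.0, 0.0, 1.0]] [[-0.441, 0.666, -0.602, 1.377], [0.898, 0.328, -0.294, 0.411], [0.001, -0.671, -0.742, 1.055], [0.0, 0.0, 0.0, 1.0]]
side [[433.65680460311506, 0.0, 312.25407397631557], [0.0, 433.65680460311506, 231.38657623338975], [0.0, 0.0, 1.0]] [[0.938, -0.26, 0.231, 0.361], [-0.348, -0.713, 0.609, -0.568], [0.006, -0.652, -0.759, 0.798], [0.0, 0.0, 0.0, 1.0]]
wrist [[378.1775891977527, 0.0, 316.9802440811038], [0.0, 378.1775891977527, 235.32868923822588], [0.0, 0.0, 1.0]] [[0.269, 0.914, 0.302, 0.077], [0.963, -0.255, -0.086, 0.575], [-0.002, 0.314, -0.949, 0.373], [0.0, 0.0, 0.0, 1.0]]
```

View pics/scene0.png

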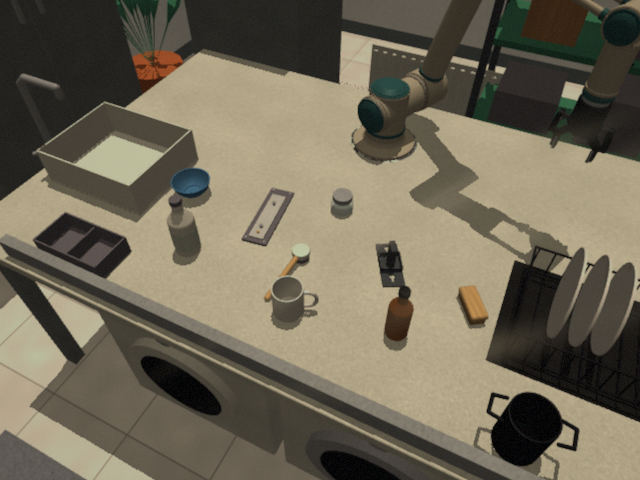

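View pics/side0.png

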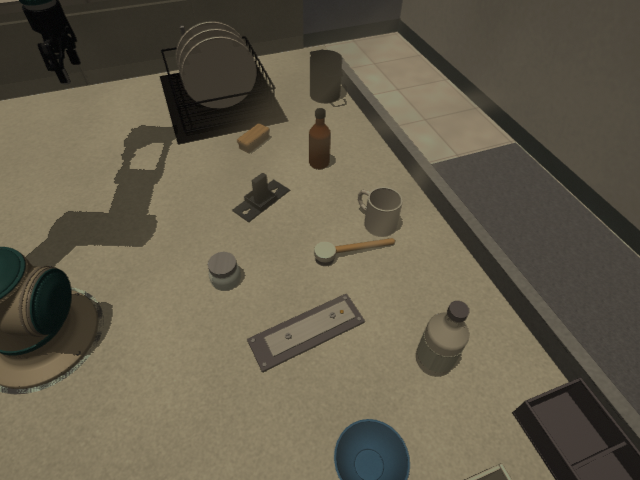

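Side view: the mount has corners at about (248,340), (346,295), (365,318) and (264,369), with the brass catch at the right end near (341,312). The caddy is at about (260,195). I'll zoom in on both.

```bash
cat > h.py <<'E'
import numpy as np,cv2
def load(n): return np.load(n+".npz")
def rectify(f,c,z,w,h,res=0.0005):
    """top-down resampled image of plane z about c: col=+x world,row=-y"""
    xs=c[0]-w/2+np.arange(int(w/res))*res; ys=c[1]+h/2-np.arange(int(h/res))*res
    X,Y=np.meshgrid(xs,ys); P=np.stack([X,Y,np.full_like(X,z),np.ones_like(X)],-1)
    p=P@np.linalg.inv(f["extrinsics"]).T
    u=p[...,:3]@f["K"].T; m=(u[...,:2]/u[...,2:]).astype(np.float32)
    return cv2.remap(f["color"],m[...,0],m[...,1],cv2.INTER_CUBIC)
def cloud(f):
    v,u=np.mgrid[0:480,0:640]; z=f["z_map"]; K=f["K"]
    P=np.stack([(u-K[0,2])/K[0,0]*z,(v-K[1,2])/K[1,1]*z,z,np.ones_like(z)],-1)@f["extrinsics"].T
    P[z==0]=np.nan; return P[...,:3]
def ray(f,u,v,z):
    d=f["extrinsics"][:3,:3]@np.linalg.inv(f["K"])@[u,v,1]; o=f["extrinsics"][:3,3]
    return o+d*(z-o[2])/d[2]
E
python3 - <<'E'
from h import *
s=load("side0");c=load("scene0")
for uv in [(248,340),(346,295),(365,318),(264,369),(289,336),(333,316),(341,312)]: print("mount",uv,ray(s,*uv,.01).round(4))
for uv in [(272,189),(294,195),(264,244),(243,239)]: print("mountscene",uv,ray(c,*uv,.01).round(4))
P=cloud(s)
for uv in [(233,208),(252,220),(290,187),(270,178),(260,177)]: print(uv,ray(s,*uv,.004).round(4),P[uv[1],uv[0]].round(4))
P=cloud(c)
Q=P[235:290,370:410].reshape(-1,3);t=Q[Q[:,2]>.06]; print("fin pts",len(t),np.nanmean(t,0),np.nanmax(t,0))
Ps=cloud(s)[165:225,225:300].reshape(-1,3);t=Ps[Ps[:,2]>.06]; print("fin side",len(t),np.nanmean(t,0),t.min(0),t.max(0))
# rectified crops: caddy and mount from both cams
cc=np.nanmean(t,0)[:2]; mc=ray(s,306,331,.01)[:2]; print(cc,mc)
A=np.hstack([rectify(s,cc,.004,.2,.15,.0005),rectify(c,cc,.004,.2,.15,.0005)])
B=np.hstack([rectify(s,mc,.012,.2,.15,.0005),rectify(c,mc,.012,.2,.15,.0005)])
B=np.hstack([rectify(s,mc,.012,.28,.22,.0007),rectify(c,mc,.012,.28,.22,.0007)])[:300]
A=cv2.convertScaleAbs(np.vstack([A,B[:, :800]]),alpha=1.6); cv2.imwrite("pics/crop.png",A)
E
```

```text
mount (248, 340) [ 0.3842 -0.1557  0.01  ]
mount (346, 295) [ 0.6066 -0.1267  0.01  ]
mount (365, 318) [ 0.6214 -0.1908  0.01  ]
mount (264, 369) [ 0.3972 -0.2235  0.01  ]
mount (289, 336) [ 0.4627 -0.1753  0.01  ]
mount (333, 316) [ 0.5616 -0.1639  0.01  ]
mount (341, 312) [ 0.5806 -0.161   0.01  ]
mountscene (272, 189) [ 0.4001 -0.2204  0.01  ]
mountscene (294, 195) [ 0.394  -0.1459  0.01  ]
mountscene (264, 244) [ 0.6101 -0.1272  0.01  ]
mountscene (243, 239) [ 0.62   -0.1902  0.01  ]
(233, 208) [0.442  0.2119 0.004 ] [0.4423 0.2145 0.0014]
(252, 220) [0.4763 0.1559 0.004 ] [0.4766 0.1576 0.0021]
(290, 187) [0.6016 0.2355 0.004 ] [6.028e-01 2.392e-01 3.000e-04]
(270, 178) [0.5621 0.2872 0.004 ] [0.5627 0.2897 0.0016]
(260, 177) [0.5378 0.3003 0.004 ] [0.5207 0.2157 0.0813]
fin pts 157 [0.56925707 0.23785615 0.10136866] [0.70997061 0.30902632 0.17538466]
fin side 162 [0.51652231 0.21148055 0.07447574] [0.49755291 0.19971618 0.0604066 ] [0.53665355 0.22915611 0.08400182]
[0.51652231 0.21148055] [ 0.49808462 -0.17671039]
```

View pics/crop.png

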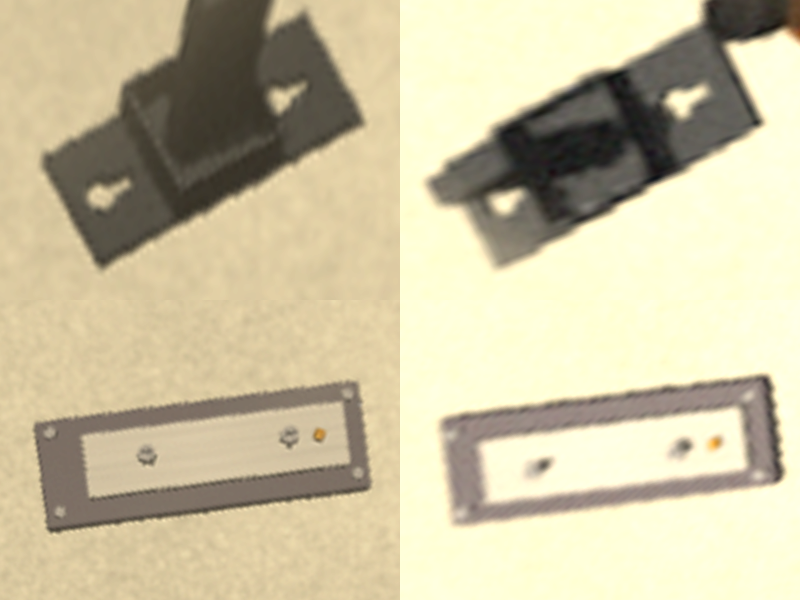

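The zoomed view shows the caddy's slots both leading up-right from the wide holes, at (103,195) and (285,97), so caddy +x points down-left at a yaw of about 209°. On the mount the catch is right of the screws, at (319,434), so mount +x has a yaw of about 188°. Next I work out the approach to hover over the caddy.

```bash
cat >> h.py <<'E'
from scipy.spatial.transform import Rotation as R
def go(st,target,yaw):
    """tool y along world yaw+90 (mod 180), pointing down. print turn (units of 6deg, tool axes) then shift mm after the turn, and in current axes"""
    Rc=R.from_rotvec(st["ee_rot"]); best=None
    for k in(0,np.pi):
        Rt=R.from_euler('z',yaw+k)*R.from_euler('x',np.pi); d=(Rc.inv()*Rt).as_rotvec()
        if best is None or np.linalg.norm(d)<np.linalg.norm(best[0]): best=(d,Rt)
    d,Rt=best; e=np.array(target)-st["tcp_pos"]
    print("turn units",(np.degrees(d)/6).round(3),"shift after turn mm",(Rt.inv().apply(e)*1e3).round(1),"shift before",(Rc.inv().apply(e)*1e3).round(1),"dist",np.linalg.norm(e).round(3))
E
python3 - <<'E'
from h import *
from cell import sensors
st=sensors.observe()
go(st,(.5185,.2165,.20),np.radians(29.1))
E
```

```text
turn units [-1.200e-02 -7.000e-03 -7.455e+00] shift after turn mm [-154.  -471.2   30.6] shift before [-441.  -226.4   30.9] dist 0.497
```

```bash
python3 -m crank '0 0 0 -36 -18.5 2.5 0;0 0 0 -36 -18.5 2.5 0;0 0 0 -36 -18.5 2.5 0;0 0 0 -36 -18.5 2.5 0;0 0 0 -36 -18.5 2.5 0;0 0 0 -36 -18.5 2.5 0;0 0 0 -36 -18.5 2.5 0;0 0 0 -36 -18.5 2.5 0;0 0 0 -36 -18.5 2.5 0;0 0 0 -36 -18.5 2.5 0'; python3 -m crank '0 0 0 -36 -18.5 2.5 0;0 0 0 -36 -18.5 2.5 0;0 0 -0.95 0 0 0 0;0 0 -0.95 0 0 0 0;0 0 -0.95 0 0 0 0;0 0 -0.95 0 0 0 0;0 0 -0.95 0 0 0 0;0 0 -0.95 0 0 0 0;0 0 -0.95 0 0 0 0;0 0 -0.8 0 0 0 0'
python3 - <<'E'
from h import *
from cell import sensors,grab_frame
f=grab_frame("wrist"); np.savez("wrist1.npz",**f); st=sensors.observe(); print(st["wrist_force"])
go(st,(.5185,.2165,.20),np.radians(29.1))
A=f["color"]; B=rectify(f,(.5185,.2165),.004,.2,.15,.0005)
cv2.imwrite("pics/w1.png",np.vstack([np.hstack([cv2.resize(A,(400,300)),B])]))
E
```

```text
clock: 0.98
tcp_pos: [0.4528, 0.2769, 0.2061]
ee_rot: [-0.427, -3.112, -0.0]
wrist_force: [0.0, 0.6, 0.1]
width: 0.0852
finger_force: 0.0
clock: 1.82
tcp_pos: [0.5109, 0.2235, 0.201]
ee_rot: [0.795, -3.039, -0.0]
wrist_force: [0.1, 0.2, 0.2]
width: 0.0856
finger_force: 0.0
[ 0.52500004 -0.129644   -0.59666265]
turn units [ 0.002 -0.006  0.059] shift after turn mm [-3.2 -9.8  1. ] shift before [-3.2 -9.8  1. ] dist 0.01
```

View pics/w1.png

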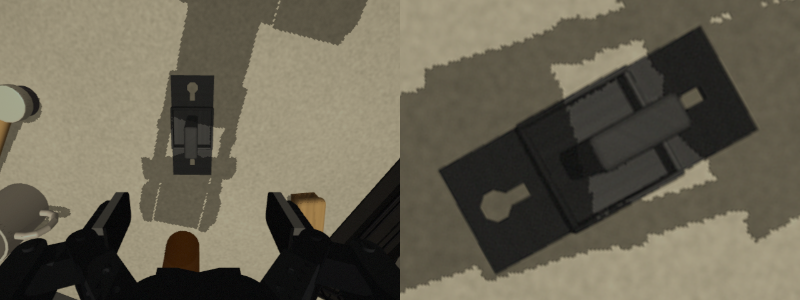

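Wrist view: the caddy lies upright and in the clear, with its centre at about (198,150) in the rectified crop. That gives an origin of (0.5176, 0.2167) and a yaw of 28.8° (mod 180). Descending to grasp.

```bash
python3 -m crank '0 0 0.11 -2.5 -9.2 0 0;0 0 0 0 0 30 0;0 0 0 0 0 30 0;0 0 0 0 0 30 0;0 0 0 0 0 30 0;0 0 0 0 0 22 0;0 0 0 0 0 15 0;0 0 0 0 0 6 0;0 0 0 0 0 0 0'
python3 - <<'E'
from h import *
from cell import sensors
go(sensors.observe(),(.5176,.2167,.038),np.radians(28.8))
E
python3 -m crank '0 0 0 0 0 0 0.5;0 0 0 0 0 0 1;0 0 0 0 0 0 1;0 0 0 0 0 0 1;0 0 0 0 0 0 1;0 0 0 0 0 0 1;0 0 0 0 0 0 1;0 0 0 0 0 0 1' 60
```

```text
clock: 2.62
tcp_pos: [0.5172, 0.2161, 0.0367]
ee_rot: [0.767, -3.043, 0.0]
wrist_force: [0.3, -0.2, 0.2]
width: 0.0847
finger_force: 0.0
turn units [ 0.006 -0.03  -0.082] shift after turn mm [-0.7  0.3 -1.3] shift before [-0.7  0.3 -1.3] dist 0.001
clock: 3.28
tcp_pos: [0.5181, 0.2169, 0.039]
ee_rot: [-0.77, 3.045, 0.0]
wrist_force: [-0.7, -0.1, 5.8]
width: 0.0154
finger_force: 58.6
```

```bash
python3 -m crank '0 0 0 0 0 -10 1;0 0 0 0 0 -25 1;0 0 0 0 0 -30 1;0 0 0 0 0 -30 1;0 0 0 0 0 -25 1;0 0 0 0 0 -10 1;0 0 0 0 0 0 1'
python3 - <<'E'
from h import *
from cell import sensors
import cv2
# mount: base-top outline (z=.008) + brass pin, from both cams
for n,roi in(("side0",(235,285,380,380)),("scene0",(235,180,300,250))):
    f=load(n); P=cloud(f); print(n)
    c=(.502,-.174); I=rectify(f,c,.008,.28,.14,.0005)
    hsv=cv2.cvtColor(I,cv2.COLOR_BGR2HSV)
    J=rectify(f,c,.016,.28,.14,.0005); h=cv2.cvtColor(J,cv2.COLOR_BGR2HSV)
    m=(h[...,1]>130)&(abs(h[...,0].astype(int)-17)<9); k,l,s,ce=cv2.connectedComponentsWithStats(m.astype(np.uint8)); 
    for i in range(1,k):
        if s[i,4]>20: print("pin",s[i,4],c[0]-.14+ce[i,0]*.0005,c[1]+.07-ce[i,1]*.0005)
    # base frame: low saturation vs. worktop
    mm=(hsv[...,1]<45).astype(np.uint8); mm=cv2.morphologyEx(mm,cv2.MORPH_CLOSE,np.ones((9,9)))
    k,l,s,ce=cv2.connectedComponentsWithStats(mm); i=1+s[1:,4].argmax()
    pts=np.argwhere(l==i)[:,::-1].astype(np.float32); print("base",cv2.minAreaRect(pts),s[i]); (x,y),_,_=cv2.minAreaRect(pts); print(c[0]-.14+x*.0005,c[1]+.07-y*.0005)
    cv2.imwrite(f"pics/m_{n}.png",np.vstack([I,cv2.cvtColor(mm*255,cv2.COLOR_GRAY2BGR),rectify(f,c,.021,.28,.14,.0005)])[:,:])
a=[cv2.imread(f"pics/m_{n}.png") for n in("side0","scene0")]
cv2.imwrite("pics/m2.png",cv2.resize(np.hstack(a),(800,600)))
st=sensors.observe();print(st["tcp_pos"],st["wrist_force"],st["moment"],st["width"])
E
```

```text
clock: 3.87
tcp_pos: [0.5193, 0.2172, 0.1709]
ee_rot: [-0.77, 3.04, 0.0]
wrist_force: [1.0, 1.5, -2.2]
width: 0.0154
finger_force: 58.9
side0
pin 162 0.5802716049382716 -0.16239814814814812
base ((495.576904296875, 66.38461303710938), (7.488452911376953, 4.992301940917969), 33.6900634765625) [492  63   8   7  37]
0.6097884521484375 -0.13719230651855469
scene0
pin 137 0.580905109489051 -0.16465328467153284
base ((281.287353515625, 139.71365356445312), (150.06338500976562, 461.52545166015625), 82.64215850830078) [   46    39   470   203 32598]
0.5026436767578125 -0.17385682678222653
[0.51928807 0.21716121 0.17089778] [ 1.04146218  1.48752692 -2.23622541] [ 0.00112564 -0.01347635  0.00154613] 0.015417361841131648
```

View pics/m2.png

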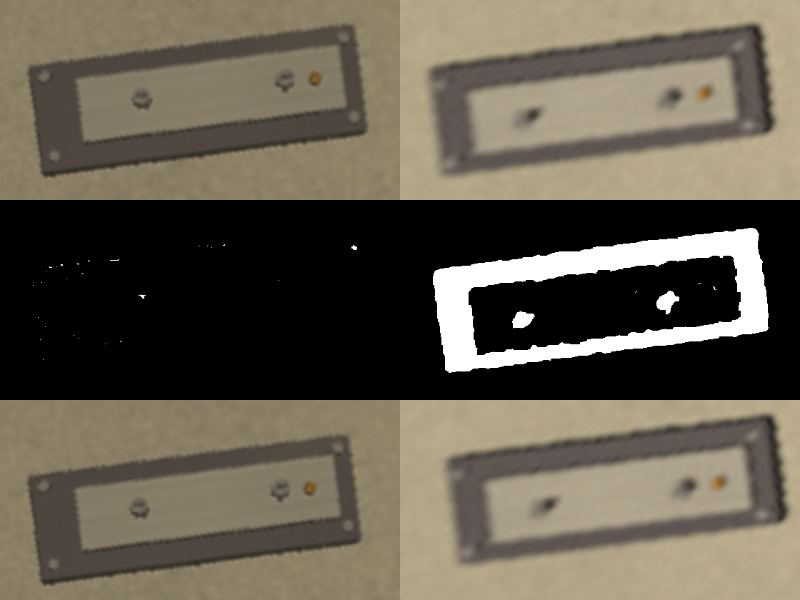

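Both views agree on the brass pin at about (0.5806, -0.1635) and on screw heads that put the entry pose of the caddy's origin near (0.517, -0.172) with a yaw of 7.5°. Carrying it over.

Run:
```python
from h import *
from cell import sensors
go(sensors.observe(),(.517,-.1718,.171),np.radians(7.5))
```

```text
turn units [-2.000e-03  5.300e-02  3.486e+00] shift after turn mm [ 5.300e+01 -3.853e+02 -1.000e-01] shift before [ 187.1 -341.    -0.7] dist 0.389
```

```bash
python3 -m crank '0 0.05 0.87 0 0 0 1;0 0 0.87 0 0 0 1;0 0 0.87 0 0 0 1;0 0 0.87 1 -5 0 1;0 0 0 3 -20 0 1;0 0 0 5 -36 0 1;0 0 0 5 -38 0 1;0 0 0 5 -38 0 1;0 0 0 5 -38 0 1;0 0 0 5 -38 0 1'; python3 -m crank '0 0 0 5 -38 0 1;0 0 0 5 -38 0 1;0 0 0 5 -36 10 1;0 0 0 5 -30 20 1;0 0 0 4 -20 25 1;0 0 0 2 -10 15 1;0 0 0 0 0 5 1;0 0 0 0 0 0 1;0 0 0 0 0 0 1'
python3 - <<'E'
from h import *
from cell import sensors,grab_frame
st=sensors.observe(); print(st["wrist_force"],st["moment"])
go(st,(.517,-.1718,.080),np.radians(7.5))
A=[]
t=st["tcp_pos"]; u=t[2]-.039
for n in("side","scene"):
    f=grab_frame(n); np.savez(n+"2.npz",**f)
    A.append(np.vstack([rectify(f,t[:2],u+.004,.2,.14,.0005),rectify(f,t[:2],.08+u,.2,.14,.0005)]))
cv2.imwrite("pics/hover.png",cv2.convertScaleAbs(np.hstack(A),alpha=1.5))
E
```

```text
clock: 4.7
tcp_pos: [0.5155, 0.0004, 0.1664]
ee_rot: [0.207, -3.125, 0.002]
wrist_force: [1.0, 0.3, -1.4]
width: 0.0151
finger_force: 59.0
clock: 5.45
tcp_pos: [0.5133, -0.1713, 0.0934]
ee_rot: [0.206, -3.128, 0.0]
wrist_force: [0.3, 0.7, -1.9]
width: 0.0153
finger_force: 59.1
[ 0.30194365  0.69958967 -1.8762222 ] [ 0.00187737  0.01135963 -0.04472595]
turn units [ 0.003 -0.063  0.006] shift after turn mm [-3.6 -1.  13.4] shift before [-3.7 -1.  13.4] dist 0.014
```

View pics/hover.png

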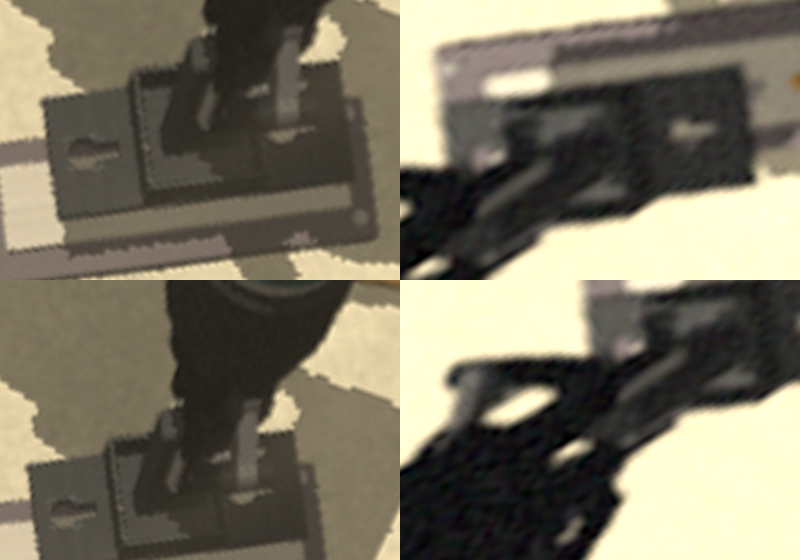

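Hover view: the plate's corners are at (45,100), (60,220), (352,182) and (342,62) in the side crop, so the caddy sits squarely in the grip, offset 1 mm or less. The entry target for the TCP is (0.5168, -0.1707). Aligning and descending.

```bash
python3 -m crank '0 -0.06 0 -3.5 0 0 1;0 0 0 0 0 8 1;0 0 0 0 0 8 1;0 0 0 0 0 4 1;0 0 0 0 0 2 1;0 0 0 0 0 0 1;0 0 0 0 0 0 1;0 0 0 0 0 0 1'
python3 - <<'E'
from h import *
from cell import sensors
st=sensors.observe(); print(st["tcp_pos"],st["wrist_force"],st["moment"])
go(st,(.5168,-.1707,.060),np.radians(7.5))
E
```

```text
clock: 6.22
tcp_pos: [0.5175, -0.172, 0.0723]
ee_rot: [-0.206, 3.133, -0.003]
wrist_force: [-0.1, 0.6, -2.9]
width: 0.0155
finger_force: 59.2
[ 0.51752865 -0.17200088  0.07227046] [-0.12319857  0.5707693  -2.87149356] [-0.01410302 -0.00819927  0.02858634]
turn units [-0.017  0.016  0.004] shift after turn mm [ 0.6  1.4 12.3] shift before [ 0.6  1.4 12.3] dist 0.012
```

```bash
python3 -m crank '0 0 0 0.6 1.3 2 1;0 0 0 0 0 2 1;0 0 0 0 0 2 1;0 0 0 0 0 1 1;0 0 0 0 0 1 1;0 0 0 0 0 1 1;0 0 0 0 0 0 1'; python3 -m crank '0 0 0 0 0 1 1;0 0 0 0 0 1 1;0 0 0 0 0 0 1;0 0 0 0 0 0 1'
python3 - <<'E'
from h import *
from cell import sensors
st=sensors.observe(); print(st["tcp_pos"],st["wrist_force"],st["moment"])
go(st,(.5168,-.1707,.060),np.radians(7.5))
E
```

```text
clock: 6.8
tcp_pos: [0.5165, -0.1706, 0.0629]
ee_rot: [-0.206, 3.134, -0.002]
wrist_force: [0.3, 0.8, -2.6]
width: 0.0153
finger_force: 59.3
clock: 7.13
tcp_pos: [0.5166, -0.1706, 0.0611]
ee_rot: [-0.206, 3.134, -0.002]
wrist_force: [1.0, -0.0, -2.9]
width: 0.0154
finger_force: 59.3
[ 0.51655471 -0.17064987  0.06109846] [ 0.98110272 -0.02906006 -2.91860508] [-0.00825508 -0.01691123  0.022558  ]
turn units [-0.014  0.012  0.005] shift after turn mm [-0.2 -0.1  1.1] shift before [-0.2 -0.1  1.1] dist 0.001
```

```bash
python3 -m crank '0 0 0 0 0 1 1;0 0 0 0 0 0 1;0 0 0 0 0 0 1'; python3 -m crank '0 0 0 0 0 1 1;0 0 0 0 0 0 1;0 0 0 0 0 0 1';python3 -m crank '0 0 0 0 0 1 1;0 0 0 0 0 0 1;0 0 0 0 0 0 1'
```

```text
clock: 7.38
tcp_pos: [0.5166, -0.1707, 0.0601]
ee_rot: [-0.206, 3.133, -0.002]
wrist_force: [0.2, -1.0, -3.4]
width: 0.0154
finger_force: 59.2
clock: 7.63
tcp_pos: [0.5166, -0.1707, 0.0591]
ee_rot: [-0.206, 3.133, -0.002]
wrist_force: [0.3, -0.2, -2.5]
width: 0.0149
finger_force: 59.3
clock: 7.88
tcp_pos: [0.5166, -0.1707, 0.0581]
ee_rot: [-0.206, 3.133, -0.002]
wrist_force: [0.1, 0.1, -2.1]
width: 0.0154
finger_force: 59.3
```

```bash
python3 -m crank '0 0 0 0 0 1 1;0 0 0 0 0 0 1;0 0 0 0 0 0 1'; python3 -m crank '0 0 0 0 0 1 1;0 0 0 0 0 0 1;0 0 0 0 0 0 1'
```

```text
clock: 8.13
tcp_pos: [0.5165, -0.1707, 0.0571]
ee_rot: [-0.206, 3.134, -0.002]
wrist_force: [-0.2, 0.8, -2.4]
width: 0.0153
finger_force: 59.2
clock: 8.38
tcp_pos: [0.5166, -0.1707, 0.0561]
ee_rot: [-0.206, 3.133, -0.002]
wrist_force: [-0.4, 0.3, -2.2]
width: 0.015
finger_force: 59.3
```

```bash
python3 -m crank '0 0 0 0 0 1 1;0 0 0 0 0 0 1;0 0 0 0 0 0 1'; python3 -m crank '0 0 0 0 0 1 1;0 0 0 0 0 0 1;0 0 0 0 0 0 1'; python3 -m crank '0 0 0 0 0 1 1;0 0 0 0 0 0 1;0 0 0 0 0 0 1'
```

```text
clock: 8.63
tcp_pos: [0.5166, -0.1706, 0.0551]
ee_rot: [-0.206, 3.134, -0.002]
wrist_force: [0.3, -0.2, -2.1]
width: 0.0151
finger_force: 59.3
clock: 8.88
tcp_pos: [0.5167, -0.1707, 0.0543]
ee_rot: [-0.206, 3.133, -0.002]
wrist_force: [-0.3, -0.5, -1.7]
width: 0.0155
finger_force: 59.3
clock: 9.13
tcp_pos: [0.5167, -0.1707, 0.0533]
ee_rot: [-0.206, 3.133, -0.002]
wrist_force: [0.6, -0.2, -0.1]
width: 0.0156
finger_force: 59.4
```

```bash
python3 -m crank '0 0 0 0 0 1 1;0 0 0 0 0 0 1;0 0 0 0 0 0 1'; python3 -m crank '0 0 0 0 0 0.7 1;0 0 0 0 0 0 1;0 0 0 0 0 0 1'
python3 - <<'E'
from cell import sensors
print(sensors.observe()["moment"],sensors.observe()["wrist_force"])
E
```

```text
clock: 9.38
tcp_pos: [0.5167, -0.1708, 0.0522]
ee_rot: [-0.206, 3.133, -0.002]
wrist_force: [-0.7, -0.3, -0.4]
width: 0.0155
finger_force: 59.4
clock: 9.63
tcp_pos: [0.5167, -0.1707, 0.0515]
ee_rot: [-0.206, 3.133, -0.002]
wrist_force: [-0.2, 0.2, 0.2]
width: 0.0156
finger_force: 59.5
[0.04999646 0.07609755 0.02323922] [-0.18016253  0.21511663  0.24972027]
```

```bash
python3 -m crank '0 0 0 0 0 0.5 1;0 0 0 0 0 0 1;0 0 0 0 0 0 1'; python3 -m crank '0 0 0 0 0 0.5 1;0 0 0 0 0 0 1;0 0 0 0 0 0 1'
python3 - <<'E'
from cell import sensors
print(sensors.observe()["moment"],sensors.observe()["wrist_force"])
E
```

```text
clock: 9.88
tcp_pos: [0.5167, -0.1707, 0.0511]
ee_rot: [-0.206, 3.133, -0.002]
wrist_force: [-0.3, 0.1, 0.8]
width: 0.0156
finger_force: 59.7
clock: 10.13
tcp_pos: [0.5168, -0.1707, 0.0509]
ee_rot: [-0.206, 3.133, -0.003]
wrist_force: [-2.0, 1.2, 4.9]
width: 0.0152
finger_force: 60.3
[0.07799915 0.29098343 0.03519586] [-2.02101313  1.15650158  4.93947535]
```

The plate seated at TCP z of 0.0509, with the catch spring felt on the way down. Now sliding along +x.

```bash
python3 -m crank '0 0 0 1 0 0 1;0 0 0 1 0 0 1;0 0 0 1 0 0 1;0 0 0 1 0 0 1;0 0 0 0 0 0 1'
python3 - <<'E'
from cell import sensors
print(sensors.observe()["moment"],sensors.observe()["wrist_force"])
E
```

```text
clock: 10.55
tcp_pos: [0.5146, -0.1718, 0.0513]
ee_rot: [-0.205, 3.129, -0.005]
wrist_force: [4.9, 0.7, 5.4]
width: 0.0157
finger_force: 60.2
[ 0.30759961 -0.64183871 -0.0110525 ] [4.94886588 0.7206263  5.36612437]
```

```bash
python3 -m crank '0 0 0 1 0 0 1;0 0 0 1 0 0 1;0 0 0 0 0 0 1;0 0 0 0 0 0 1'
python3 - <<'E'
from h import *
from cell import sensors
st=sensors.observe();print(st["moment"],st["wrist_force"],st["joint_positions"],st["tau"])
go(st,(.5168,-.1707,.0509),np.radians(7.5))
E
```

```text
clock: 10.88
tcp_pos: [0.5126, -0.1723, 0.0513]
ee_rot: [-0.206, 3.129, -0.005]
wrist_force: [4.5, 1.0, 6.3]
width: 0.0155
finger_force: 60.3
[ 0.21192567 -0.69275861  0.00865916] [4.4934248  0.9502565  6.30819971] [-4.52773876e-01  3.85683601e-01  1.84029768e+00 -3.82363064e-04
  9.09152274e-01 -2.15450987e+00] [-1.00866728e+00 -3.87249649e+01 -1.45821521e+01 -7.07953647e-01
  1.08552027e+00 -7.03732847e-03]
turn units [-0.036  0.05   0.003] shift after turn mm [-4.4  1.1  0.4] shift before [-4.4  1.1  0.4] dist 0.005
```

```bash
python3 -m crank '0 0 0 1 0 0 1;0 0 0 1 0 0 1;0 0 0 1 0 0 1;0 0 0 1 0 0 1;0 0 0 1 0 0 1;0 0 0 0 0 0 1'
python3 - <<'E'
from h import *
from cell import sensors
st=sensors.observe();print(st["moment"],st["wrist_force"])
go(st,(.5168,-.1707,.0509),np.radians(7.5))
E
```

```text
clock: 11.38
tcp_pos: [0.5077, -0.1732, 0.0513]
ee_rot: [-0.206, 3.129, -0.006]
wrist_force: [4.8, -0.4, 5.6]
width: 0.0152
finger_force: 60.3
[ 0.15168904 -0.66702394  0.01307258] [ 4.80845237 -0.44566152  5.60856961]
turn units [-0.04   0.052  0.003] shift after turn mm [-9.3  1.3  0.4] shift before [-9.3  1.3  0.5] dist 0.009
```

Smooth so far: 9.3 mm of 16 mm done.

```bash
python3 -m crank '0 0 0 1 0 0 1;0 0 0 1 0 0 1;0 0 0 1 0 0 1;0 0 0 1 0 0 1;0 0 0 0 0 0 1'; python3 -m crank '0 0 0 1 0 0 1;0 0 0 1 0 0 1;0 0 0 0 0 0 1'
python3 - <<'E'
from h import *
from cell import sensors
st=sensors.observe();print(st["moment"],st["wrist_force"])
go(st,(.5168,-.1707,.0509),np.radians(7.5))
E
```

```text
clock: 11.8
tcp_pos: [0.5031, -0.1737, 0.0511]
ee_rot: [-0.206, 3.13, -0.006]
wrist_force: [1.7, -1.4, 1.1]
width: 0.0152
finger_force: 59.6
clock: 12.05
tcp_pos: [0.5014, -0.1737, 0.051]
ee_rot: [-0.206, 3.13, -0.005]
wrist_force: [4.7, 0.4, 4.6]
width: 0.0154
finger_force: 60.2
[ 0.09191119 -0.58623864  0.02182174] [4.73179575 0.38017594 4.57173519]
turn units [-0.033  0.045  0.002] shift after turn mm [-15.7   1.    0.1] shift before [-15.7   1.    0.2] dist 0.016
```

```bash
python3 -m crank '0 0 0 1 0 0 1;0 0 0 0 0 0 1;0 0 0 0 0 0 1'; python3 -m crank '0 0 0 1 0 0 1;0 0 0 0 0 0 1;0 0 0 0 0 0 1'
python3 - <<'E'
from h import *
from cell import sensors,grab_frame
st=sensors.observe();print(st["moment"],st["wrist_force"])
go(st,(.5168,-.1707,.0509),np.radians(7.5))
a=[]
for n in("scene","side"):
    f=grab_frame(n); a.append(rectify(f,(.53,-.168),.016,.2,.14,.0005))
cv2.imwrite("pics/slid.png",cv2.convertScaleAbs(np.hstack(a),alpha=1.5))
E
```

```text
clock: 12.3
tcp_pos: [0.5013, -0.1738, 0.0512]
ee_rot: [-0.205, 3.128, -0.005]
wrist_force: [7.1, 1.1, 5.3]
width: 0.0153
finger_force: 60.2
clock: 12.55
tcp_pos: [0.5011, -0.1738, 0.0513]
ee_rot: [-0.204, 3.127, -0.005]
wrist_force: [8.4, 1.8, 4.5]
width: 0.0152
finger_force: 60.0
[ 0.28991653 -1.13935459 -0.04669802] [8.39445297 1.7999701  4.49051913]
turn units [-0.037  0.076 -0.005] shift after turn mm [-16.    1.    0.4] shift before [-16.    1.1   0.6] dist 0.016
```

View pics/slid.png

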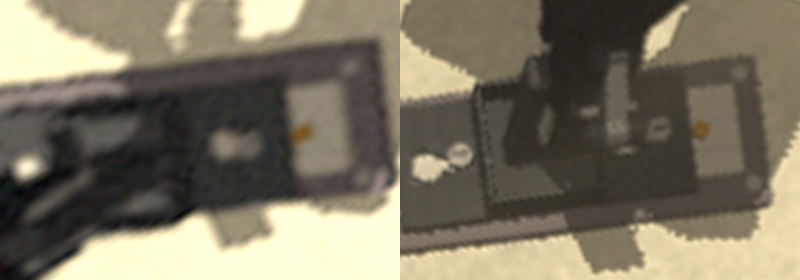

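The plate has stopped: x is stuck while the force rises. The heads sit at the slot ends, around (460,155), and the catch is fully visible at (701,130), just behind the plate edge at 692. I'll make one more light push, then unload and let go.

```bash
python3 -m crank '0 0 0 1.5 0 0 1;0 0 0 0 0 0 1;0 0 0 0 0 0 1'; python3 -m crank '0 0 0 -2 0 0 1;0 0 0 -1.5 0 -0.3 1;0 0 0 0 0 0 1;0 0 0 0 0 0 1'
python3 - <<'E'
from h import *
from cell import sensors,grab_frame
st=sensors.observe();print(st["moment"],st["wrist_force"])
go(st,(.5168,-.1707,.0509),np.radians(7.5))
E
```

```text
clock: 12.9
tcp_pos: [0.5009, -0.174, 0.0516]
ee_rot: [-0.203, 3.124, -0.005]
wrist_force: [9.2, 3.1, 3.9]
width: 0.0153
finger_force: 60.0
clock: 13.23
tcp_pos: [0.5013, -0.1736, 0.0511]
ee_rot: [-0.206, 3.13, -0.005]
wrist_force: [5.3, -0.9, 3.3]
width: 0.0153
finger_force: 60.1
[-0.00435944 -0.76372829  0.03407271] [ 5.27385886 -0.92282789  3.29349169]
turn units [-0.032  0.039  0.007] shift after turn mm [-15.8   0.9   0.2] shift before [-15.8   0.9   0.2] dist 0.016
```

```bash
python3 -m crank '0 0 0 0 0 0 1;0 0 0 0 0 0 1;0 0 0 0 0 0 0.7;0 0 0 0 0 0 0.5;0 0 0 0 0 0 0.3;0 0 0 0 0 0 0.2;0 0 0 0 0 0 0.2;0 0 0 0 0 0 0.2' 20; python3 -m crank '0 0 0 0 0 -5 0.2;0 0 0 0 0 -15 0.2;0 0 0 0 0 -30 0.2;0 0 0 0 0 -30 0.2;0 0 0 0 0 -30 0.2;0 0 0 0 0 -30 0.2;0 0 0 0 0 -20 0.2;0 0 0 0 -30 0 0.2;0 0 0 0 0 0 0.2;0 0 0 0 0 0 0.2'
python3 - <<'E'
from h import *
from cell import sensors,grab_frame
st=sensors.observe();print(st["tcp_pos"],st["wrist_force"])
a=[]
for n in("wrist","side"):
    f=grab_frame(n); np.savez(n+"3.npz",**f); a.append(rectify(f,(.52,-.17),.016,.26,.18,.00065))
cv2.imwrite("pics/done.png",cv2.convertScaleAbs(np.vstack([np.hstack(a),np.hstack([cv2.resize(grab_frame(n)["color"],(400,300)) for n in("wrist","side")])]),alpha=1.5))
E
```

```text
clock: 13.9
tcp_pos: [0.4992, -0.1728, 0.0504]
ee_rot: [-0.206, 3.135, -0.002]
wrist_force: [-0.6, -0.0, 0.2]
width: 0.0681
finger_force: 0.0
clock: 14.73
tcp_pos: [0.5035, -0.2033, 0.2113]
ee_rot: [-0.204, 3.133, -0.003]
wrist_force: [0.4, 0.1, 0.2]
width: 0.0681
finger_force: 0.0
[ 0.50351439 -0.20328921  0.21133447] [0.42301516 0.14414487 0.18454507]
```

View pics/done.png

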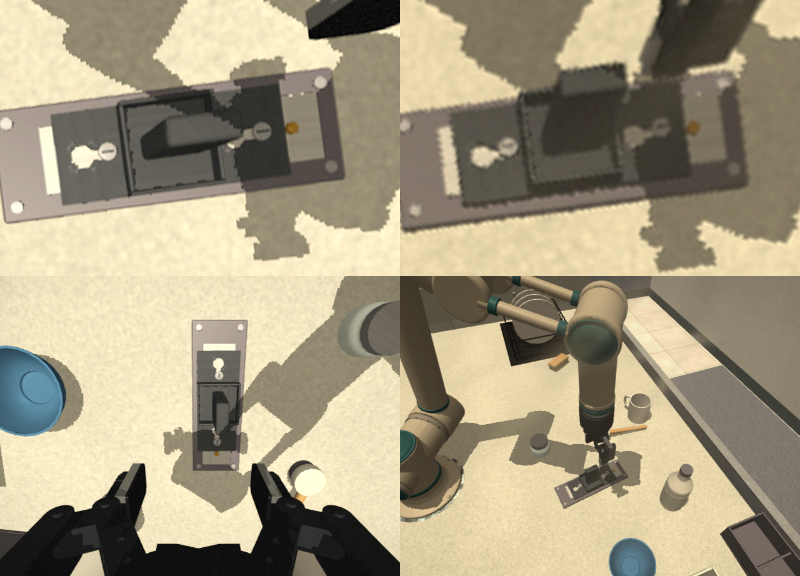

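The caddy is locked on visually: heads at the slot ends and the brass pin just past the rear edge, at (292,128). The bystanders have not moved. I'll check the catch height and the gap from close up.

Run:
```python
from h import *
f=load("wrist3"); P=cloud(f); h=cv2.cvtColor(f["color"],cv2.COLOR_BGR2HSV)
m=(h[...,1]>130)&(abs(h[...,0].astype(int)-17)<9)
D=np.linalg.norm(P[...,:2]-np.array([.580,-.163]),axis=-1); k=m&(D<.02)
print("pin z",k.sum(),np.round(np.sort(P[k][:,2])*1e3,1),"pos",np.nanmedian(P[k],0))
# strip behind pin, plate in front (local frame along mount x)
x=np.array([-.991,-.131]);y=np.array([.131,-.991]); p0=np.nanmedian(P[k],0)[:2]
L=(P[...,:2]-p0)@np.stack([x,y],1)*1e3
for a in range(-16,16,1):
    q=(L[...,0]>=a)&(L[...,0]<a+1)&(abs(L[...,1])>7)&(abs(L[...,1])<18); print(a,round(float(np.nanmedian(P[q][:,2])*1e3),1),int(np.median(h[q][:,2])),end=" | ")
I=rectify(f,(.575,-.164),.016,.08,.06,.0002);J=rectify(f,(.575-.1,-.164-.013),.016,.08,.06,.0002)
cv2.imwrite("pics/z.png",cv2.convertScaleAbs(np.hstack([I,J]),alpha=1.8))
```

```text
pin z 46 [11.3 13.  14.  14.3 14.5 14.5 14.6 14.6 14.7 14.8 14.8 15.  15.  15.1
 15.2 15.2 15.2 15.3 15.3 15.4 15.4 15.5 15.6 15.6 15.6 15.7 15.8 15.8
 15.8 15.9 15.9 16.  16.  16.1 16.1 16.3 16.5 16.6 16.7 16.7 16.9 17.
 17.  17.  17.3 17.5] pos [ 0.57969488 -0.16317622  0.01557833]
-16 11.9 95 | -15 11.8 95 | -14 11.7 95 | -13 11.6 95 | -12 11.9 95 | -11 12.2 95 | -10 12.1 94 | -9 11.9 95 | -8 12.2 95 | -7 11.9 95 | -6 12.2 95 | -5 12.1 95 | -4 12.0 95 | -3 11.7 95 | -2 12.0 95 | -1 12.0 94 | 0 11.8 95 | 1 11.9 95 | 2 12.3 95 |
  return np.nanmean(a, axis, out=out, keepdims=keepdims)
  return _methods._mean(a, axis=axis, dtype=dtype,
  ret = ret.dtype.type(ret / rcount)
Traceback (most recent call last):
ValueError: cannot convert float NaN to integer
```

The pin's top measures about 15.6 mm against 12.0 mm for the strip, so the catch is fully up behind the plate. Handing in.

```bash
python3 -c "
from cell import job
print(job.hand_in())"
```

```text
the job is handed in; nothing more can be done
None
```

The soap caddy is back on its mount, slid to its stop with the catch up behind it and the gripper clear; contact forces stayed under about 10 N and it took about 15 s.

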